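Serve the dark rye rolls

TASK

Lay out the three dark rye rolls for serving: set the round one in the middle of the round blue plate, the square one in the middle of the square green plate, and the long one in the middle of the wooden board, lying lengthwise along it. The long one is half under the front edge of the wire cooling rack, so draw it forward clear of the rack before you lift it. Leave the pale golden rolls where they are, and leave the dark ones sitting the right way up.

Things in the scene. Friction and masses are not known exactly. Their poses are not given: they have to be found in the camera images.
- round_dark: Round dark roll, loose, 60 to 110 g: round crusty roll, 60 mm across at its upright sides (10 to 27 mm above its underside), domed, 44 mm high, dark chocolate-brown crust with lighter tan cuts on top. Origin: centre of its flat underside, z up. It may lie anywhere among the other things left or right of the rack, at any yaw.
- square_dark: Square dark roll, loose, 60 to 110 g: square crusty roll with rounded edges, 56 x 56 mm, 38 mm high, one diagonal cut on top, dark chocolate-brown crust with lighter tan cuts on top. Origin: centre of its flat underside, z up. x and y are square to its sides. Lies left or right of the rack.
- long_dark: Long dark roll, loose, 80 to 155 g: 124 mm long (its x), 44 wide, 36 high, edges rounded, dark brown, four tan cuts. Origin: centre of its flat underside, z up. Its rear 50 mm lie under the rack's front edge, the rest sticks out towards the robot; x points into the rack (within 0.2 rad of world x). Slid 80 mm along its own -x it is clear; the counter there is free.
- round_pale: Round pale roll, loose, not to be moved: round crusty roll, 60 mm across at its upright sides (10 to 27 mm above its underside), domed, 44 mm high, pale golden crust with cream cuts on top. Origin: centre of its flat underside, z up.
- square_pale: Square pale roll, loose, not to be moved: square crusty roll with rounded edges, 56 x 56 mm, 38 mm high, one diagonal cut on top, pale golden crust with cream cuts on top. Origin: centre of its flat underside, z up.
- long_pale: Long pale roll, loose, not to be moved: as the long dark one but pale golden with cream cuts. Origin: centre of its flat underside, z up. Lies beside the long dark one, some 130 mm from it, also half under the rack; which is left and which is right changes.
- blue_plate: Round blue plate, fixed: 100 mm across, flat top 10 mm above the counter with a lighter blue centre. Origin: centre of its underside, z up.
- green_plate: Square green plate, fixed: 90 x 90 mm, flat top 10 mm above the counter with a lighter green centre. Origin: centre of its underside, z up.
- board: Small oblong wooden board, fixed: 150 mm long (its x), 76 mm wide (its y), flat top 12 mm above the counter, a dark line along each long edge. Origin: centre of its underside, z up.
- rack: Low black wire cooling rack, fixed, legs at its corners: 220 mm deep (its x, away from the robot), 340 wide (its y), underside 47 and top 53 mm above the counter; flat brown breads fixed on its rear half reach 90 mm. Front edge at its own x = -110 mm. Origin: centre of its outline, at counter height, z up.
Things that resemble listed ones, but are neither listed nor needed, are in the scene too. What is shaped like the round_dark but red is not meant.

How it is judged:
By the outcome, as a careful person would: the job done as asked, in the order asked, and still so for the second after the job is handed in, with the robot touching nothing.
It also fails if it takes over 99 s, if anything falls off the work surface, if the arm or the gripper's body presses on something with over 40 N, if the wrist force passes 120 N, or if a joint passes its speed limit or range.

ROBOT

A 6-joint arm with a two-finger parallel gripper is mounted at the origin on the work surface. World frame = base frame: x ahead of the robot, y to its left, z up, the work surface at z = 0. Lengths are in m, angles in rad, forces in N, time in s.
With the tool pointing down it reaches from about 0.275 to 0.75 m from the base axis. Payload 10.2 kg.
Tool frame: the origin (TCP) lies midway between the tips of the shut fingers; the grasp point (between the pads) lies 19 mm behind it; z points along the fingers, y is the line along which they close (so a half turn about z gives the same grasp; the last joint's range is limited). The gripper opens to 88 mm and grips with 3 to 60 N. Pads are 18 mm wide; open, the fingers measure 123 mm over their backs; the gripper's body (75 mm by 187 mm) begins 45 mm behind the grasp point.
Start: joints at [-1.439, 0.313, 1.498, -0, 1.331, -0.223], TCP at [0.182, -0.492, 0.239] pointing down, gripper open.
Joint ranges: [-2.94, 2.94], [-0.97, 2.17], [0.19, 2.56], [-1.23, 4.37], [0.02, 3.11], [-2.88, 2.88]. Speed limits (rad/s): [2.39, 2.39, 3.01, 3.14, 3.14, 3.14].

INTERFACE

Orientations are given as a 3x3 rotation matrix whose columns are the frame's x, y, z axes.
In Python, from plant import robot, camera, camera_model gives the robot as it stands. The module is installed in compiled form; this text tells all that it offers. Calls block until the motion is done:
- robot.movep(position, orientation): joint-space move of the TCP to a pose.
- robot.move_l(position, attitude=None, rate=0.15): straight line of the TCP; attitude=None keeps the orientation; rate is the mean speed in m/s.
- robot.move_j(angles): joint-space move.
- robot.gripper_open() and robot.close_gripper(): open the fingers fully, or close them until they stop; the grip force is fixed at half the most.
- robot.pause(seconds).
- robot.solve_ik(position, orientation): joint angles nearest the present ones, or None.
- robot.observe(): the state.
- camera(name): name is "scene" or "top" or "wrist"; returns the picture (420x560x3 uint8, red, green, blue); there is no depth.
- camera_model(name): a dict with "fx", "fy", "cx", "cy" (pixels), "k1" (the pictures are not rectified: a ray, as slopes to the right and down, at radius r is drawn at 1 + k1 r^2 times it, then the intrinsics apply), "xyz" and "rotation" of the camera in the world. Camera axes: x right, y up, looking along -z (the intrinsics and any distortion apply to the point x, -y, -z); pixel columns grow to the right and rows downward; lengths in m; the calibration is good to about 2 mm. A picture is of the moment at which its call begins: read the wrist's pose just before it. camera_model takes no time and is no camera call; for the wrist camera it gives the pose at the moment of the call.
A pose or a line that the arm cannot do raises robot.PlanningError and nothing moves.
- robot.finish_job(): hands the job in; it is judged then, once.
The state is a dict: "time": time; "joint_positions": joint angles; "qvel": joint speeds; "joint_efforts": joint torques, N m; "position": TCP position; "tcp_rot": TCP orientation; "ft_force": force on the tool from outside, world axes, zero at the start; "ft_torque": the same for the moment, N m; "finger_gap": opening from 0.0 (shut) to 1.0 (fully open); "grasp_force": force on a finger pad.
Only numpy, scipy, OpenCV 4.12 (cv2) and the standard library are available. Lean on these libraries where they do the work, as an engineer would, in place of code of your own. Each camera call takes 0.05 s, during which the arm holds its last target. There are 200 camera calls.

## Working session

There is one attempt and no reset: what is moved stays moved. The work goes in short steps, each a Python script; the robot and the scene stay as the last script left them, time stands still between calls to the robot, and variables do not carry over. Pictures are saved under pics/ and viewed, at most 14 in all, crops included, and the job is handed in when it is done.

```bash
mkdir -p pics; cat > h.py <<'E'
import numpy as np, cv2
from plant import robot, camera, camera_model
def save(n,im): cv2.imwrite('pics/'+n+'.png',im[:,:,::-1])
def ray(m,uv):
    uv=np.atleast_2d(uv).astype(float)
    d=np.c_[(uv[:,0]-m['cx'])/m['fx'],(uv[:,1]-m['cy'])/m['fy']]
    s=d.copy()
    for _ in range(30): s=d/(1+m['k1']*(s**2).sum(1,keepdims=True))
    return np.c_[s[:,0],-s[:,1],-np.ones(len(s))]@np.array(m['rotation']).T
def toplane(m,uv,z):
    r=ray(m,uv); o=np.array(m['xyz']); return (o+r*((z-o[2])/r[:,2])[:,None])[:,:2]
def proj(m,p):
    c=(np.atleast_2d(p)-np.array(m['xyz']))@np.array(m['rotation'])
    s=np.c_[c[:,0]/-c[:,2],-c[:,1]/-c[:,2]]; s=s*(1+m['k1']*(s**2).sum(1,keepdims=True))
    return s*[m['fx'],m['fy']]+[m['cx'],m['cy']]
E
python3 - <<'E'
from h import *
for n in('scene','top'):
    save(n,camera(n)); m=camera_model(n); print(n,m)
E
```

```text
scene {'fx': 449.37158663215854, 'fy': 449.37158663215854, 'cx': 273.78130497091644, 'cy': 207.97785682610746, 'k1': 0.042485081869311186, 'xyz': array([ 1.18352173, -0.59598654,  0.58265659]), 'rotation': array([[ 0.6576238 , -0.36657272,  0.65814541],
       [ 0.75299578,  0.34650039, -0.55940579],
       [-0.02298474,  0.86345927,  0.50389462]])}
top {'fx': 525.2183070280164, 'fy': 525.2183070280164, 'cx': 284.6287032328903, 'cy': 205.63330022509587, 'k1': 0.011888883595812295, 'xyz': array([ 0.34346469, -0.00679814,  1.50520872]), 'rotation': array([[-0.00720623,  0.99247961, -0.12219773],
       [-0.99991009, -0.00853367, -0.01034313],
       [-0.01130814,  0.12211221,  0.99245188]])}
```

View pics/top.png

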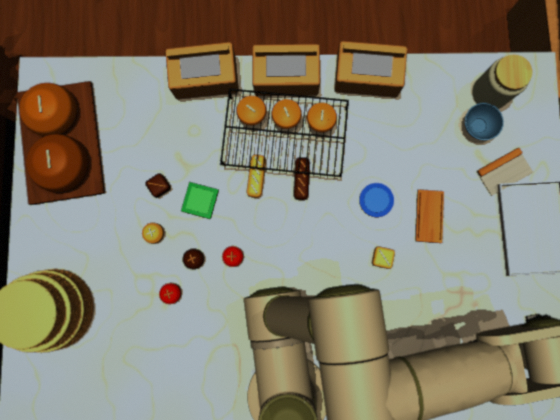

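View pics/scene.png

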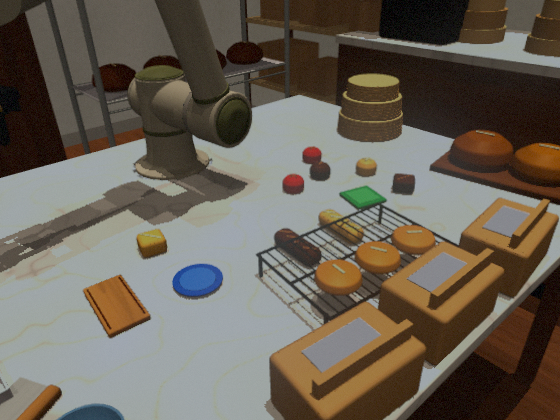

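The top picture shows two kinds of thing that could be the round dark roll: dark brown at (193,259), and red at (232,256) and (170,293). The brown one fits, since red is excluded. The square dark roll is at (158,185), and the pale square is at (384,258). The long dark roll is at (302,178), with the pale one at (256,176). The blue plate is at (377,200), the green plate at (200,200) and the board with dark edge lines at (429,216). I'll confirm these in an enlarged crop and measure them.

```bash
cat > m.py <<'E'
from h import *
def biggest(mask,near=None):
    cs,_=cv2.findContours(mask.astype(np.uint8),cv2.RETR_EXTERNAL,cv2.CHAIN_APPROX_NONE)
    return max(cs,key=cv2.contourArea)
def measure(im,m,box,kind,z):
    u0,v0,u1,v1=box; hsv=cv2.cvtColor(im,cv2.COLOR_RGB2HSV); H,S,V=[hsv[...,i].astype(int) for i in range(3)]
    k={'dark':(V<125),'blue':(H>95)&(H<130)&(S>120),'green':(H>40)&(H<85)&(S>100),'board':(S>110)&(H<25)}[kind]
    w=np.zeros_like(k); w[v0:v1,u0:u1]=1
    c=biggest(k&w)
    p=toplane(m,c[:,0,:],z).astype(np.float32)
    M=cv2.moments(c); cen=toplane(m,[M['m10']/M['m00'],M['m01']/M['m00']],z)[0]
    return cen,cv2.minAreaRect(p*1000),c
E
python3 - <<'E'
from m import *
im=camera('top'); m=camera_model('top')
B={'round':((175,242,212,278),'dark',.02),'square':((138,168,178,204),'dark',.019),
'long':((290,150,316,205),'dark',.03),'blue':((350,175,402,226),'blue',.01),'green':((175,175,226,226),'green',.01),'board':((405,180,455,250),'board',.012)}
for n,(b,k,z) in B.items():
    c,r,_=measure(im,m,b,k,z); print(n,c.round(4),np.round(r[0],1),np.round(r[1],1),round(r[2],1))
for q in [(232,256),(170,293),(153,233)]: print(q,toplane(m,q,.03))
for q in [(302,157),(302,199)]: print(q,toplane(m,q,.02))
crop=im[150:310,130:330]; save('crop',cv2.resize(crop,None,fx=3.75,fy=3.75,interpolation=cv2.INTER_CUBIC))
E
```

```text
round [0.3782 0.2671] [378.2 267.5] [63.6 59.7] 63.7
square [0.5882 0.3714] [588.  370.9] [65.2 61.6] 34.1
long [ 0.6093 -0.0398] [613.1 -42.9] [ 71.3 144.8] 89.2
blue [ 0.5429 -0.254 ] [ 543.2 -254.6] [94.4 95.7] 88.6
green [0.5458 0.2539] [546.2 253.8] [88.4 88. ] 74.6
board [ 0.4943 -0.403 ] [ 494.9 -403. ] [ 74.5 147. ] 85.6
(232, 256) [[0.38430158 0.15694551]]
(170, 293) [[0.28333941 0.32875011]]
(153, 233) [[0.45059595 0.38006363]]
(302, 157) [[ 0.66705481 -0.04237981]]
(302, 199) [[ 0.54497251 -0.041012  ]]
```

View pics/crop.png

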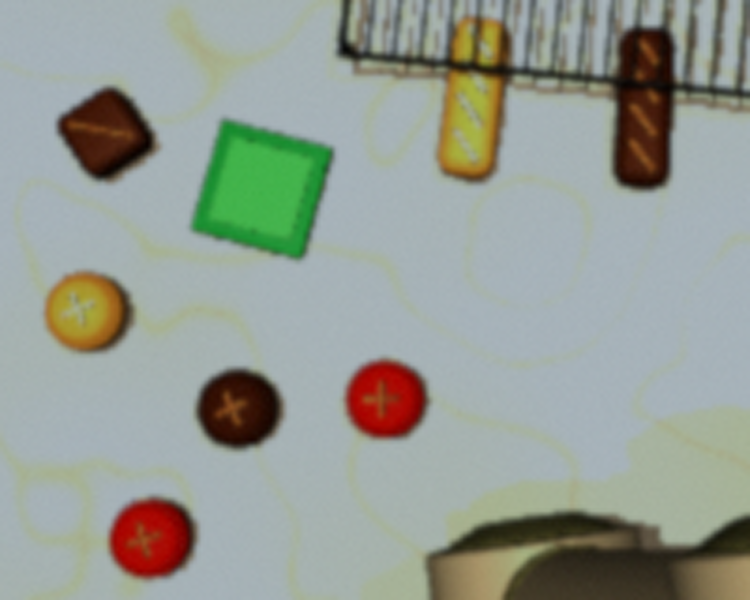

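The crop confirms it: the dark brown round roll is at crop (238,408), the reds are at (386,398) and (151,538), and the square dark roll is at (106,133). Next I'll hover over the round and square rolls with the wrist camera to refine their positions.

```bash
cat >> m.py <<'E'
def R(a):
    c,s=np.cos(a),np.sin(a); return np.array([[-s,c,0],[c,s,0],[0,0,-1.]])
def bestyaw(p,a):
    "a or a+pi, whichever needs the lesser joint travel"
    q0=np.array(robot.observe()['joint_positions']); best=None
    for b in (a,a+np.pi):
        q=robot.solve_ik(p,R(b))
        if q is not None:
            d=np.abs(np.array(q)-q0).max()
            if best is None or d<best[0]: best=(d,b)
    return best[1]
def go(x,y,z,a):
    a=bestyaw([x,y,z],a); robot.movep([x,y,z],R(a)); return a
def st():
    o=robot.observe(); print('t',round(o['time'],2),'pos',np.round(o['position'],4),'gap',round(o['finger_gap'],3),'gf',np.round(o['grasp_force'],1),'F',np.round(o['ft_force'],1))
E
python3 - <<'E'
from m import *
go(.34,.267,.25,np.radians(10)); st()
m=camera_model('wrist'); im=camera('wrist'); print(m); print(proj(m,[.378,.267,.02])); np.savez('w1',im=im); save('w1',im)
E
```

```text
t 2.88 pos [0.3404 0.2666 0.25  ] gap 1.0 gf 0.0 F [-0.  -0.2 -0.6]
{'fx': 308.28366988061174, 'fy': 308.28366988061174, 'cx': 279.03050171022795, 'cy': 205.92826818665853, 'k1': -0.06037682492364299, 'xyz': array([0.32572636, 0.34999659, 0.3957001 ]), 'rotation': array([[ 9.85056127e-01, -1.63097501e-01, -5.53500895e-02],
       [ 1.72233053e-01,  9.31960443e-01,  3.19038411e-01],
       [-4.50273606e-04, -3.23803856e-01,  9.46124125e-01]])}
[[308.93199095 177.2983026 ]]
```

View pics/w1.png

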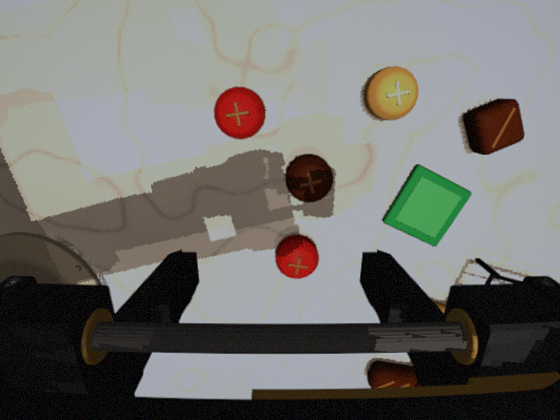

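The wrist view shows the dark roll at (309,178), where I predicted (309,177). I'll grasp it and look at the blue plate on the way over.

```bash
python3 - <<'E'
from m import *
a=go(.378,.267,.09,np.radians(10)); robot.move_l([.378,.267,.005],rate=.12)
robot.close_gripper(); st(); robot.move_l([.378,.267,.13],rate=.2); st()
# camera sits at +-tool side; hover short of the plate
p=[.49,-.254,.2]; b=bestyaw(p,np.radians(90)); robot.movep(p,R(b)); st(); print('yaw',b)
m=camera_model('wrist'); im=camera('wrist'); print(m['xyz'],proj(m,[.543,-.254,.01]),proj(m,[.494,-.403,.012])); save('w2',im)
E
```

```text
t 5.04 pos [0.3781 0.267  0.0052] gap 0.668 gf 29.9 F [-0.9 -0.1  2.8]
t 5.82 pos [0.3774 0.2667 0.1289] gap 0.666 gf 29.9 F [-0.1 -0.2 -0. ]
t 7.76 pos [ 0.4903 -0.2531  0.1999] gap 0.667 gf 29.9 F [-0.6 -0.2 -2.1]
yaw 4.71238898038469
[ 0.57520466 -0.25330894  0.34559045] [[280.07394453 132.09454882]] [[412.75349183 177.80123734]]
```

View pics/w2.png

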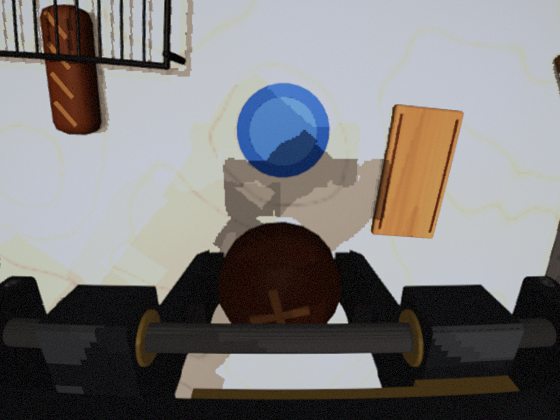

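The wrist view shows the held roll at (280,280), the blue plate at about (283,130), the board at about (417,171) and the long dark roll at (72,70). I'll measure the plate and board, then place the roll.

```bash
python3 - <<'E'
from m import *
m=camera_model('wrist'); im=camera('wrist')
c,r,k=measure(im,m,(225,75,340,185),'blue',.01); cir=cv2.minEnclosingCircle((toplane(m,k[:,0],.01)*1000).astype(np.float32)); print(c,r,cir)
cb,rb,_=measure(im,m,(360,95,470,245),'board',.012); print(cb,rb)
x,y=np.array(cir[0])/1000
if abs(cir[1]-50)>3 or np.hypot(x-.543,y+.254)>.008: print('CHECK'); raise SystemExit
x,y=(np.array([x,y])+[.543,-.254])/2
go(x,y,.09,np.radians(90)); robot.move_l([x,y,.0165],rate=.12); st()
robot.gripper_open(); robot.move_l([x,y,.12],rate=.2); st(); print(x,y)
# square: hover short of it
go(.5,.33,.22,np.radians(90)); 
m=camera_model('wrist'); im=camera('wrist'); print(m['xyz'],proj(m,[[.588,.371,.038],[.546,.254,.01]])); save('w3',im); st()
E
```

```text
[ 0.54543363 -0.25674009] ((543.2529296875, -256.6844177246094), (96.52064514160156, 97.65093231201172), 0.10306484997272491) ((543.3510131835938, -256.73992919921875), 49.196929931640625)
[ 0.50254385 -0.4046328 ] ((496.4828186035156, -404.7770690917969), (76.73136138916016, 147.35769653320312), 85.50059509277344)
t 9.18 pos [ 0.5436 -0.2558  0.0176] gap 0.663 gf 29.9 F [ 0.2 -0.3 -1. ]
t 10.45 pos [ 0.5427 -0.255   0.1188] gap 1.003 gf 0.0 F [-0.6  0.1 -1. ]
0.5431755065917969 -0.25536996459960937
[0.58541984 0.32889856 0.3654832 ] [[237.59851739  98.05723176]
 [345.10987821 136.90868574]]
t 12.63 pos [0.5005 0.3293 0.2198] gap 1.0 gf 0.0 F [ 0.4 -0.1 -0.1]
```

View pics/w3.png

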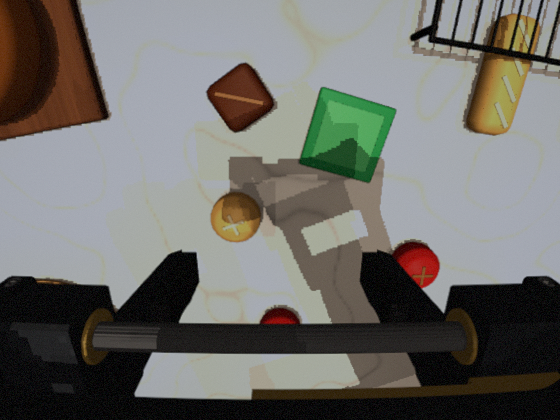

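Here the square dark roll is at (240,97), the green plate at (348,134) and the pale round roll at (236,217). I'll measure the square roll and the plate, then move it.

```bash
python3 - <<'E'
from m import *
m=camera_model('wrist'); im=camera('wrist')
c,r,k=measure(im,m,(195,50,285,140),'dark',.02); print('sq',r)
cg,rg,_=measure(im,m,(290,75,410,190),'green',.01); print('gr',rg)
x,y=(np.array(r[0])/1000+[.588,.371])/2; gx,gy=(np.array(rg[0])/1000+[.546,.254])/2
ang=np.radians(r[2]); ga=np.radians(rg[2]); print(x,y,gx,gy)
if max(abs(np.array(rg[1])-90))>5 or np.hypot(r[0][0]-588,r[0][1]-371)>8: print('CHECK'); raise SystemExit
# side direction nearest kinematically: try both sides
q0=np.array(robot.observe()['joint_positions'])
b=min([ang+i*np.pi/2 for i in range(4)],key=lambda b:np.abs(np.array(robot.solve_ik([x,y,.1],R(b)) if robot.solve_ik([x,y,.1],R(b)) is not None else q0+9)-q0).max())
robot.movep([x,y,.1],R(b)); robot.move_l([x,y,.005],rate=.12); robot.close_gripper(); st(); robot.move_l([x,y,.12],rate=.2); st()
d=(ga-b+np.pi/4)%(np.pi/2)-np.pi/4   # least turn aligning with plate
robot.movep([gx,gy,.09],R(b+d)); robot.move_l([gx,gy,.0165],rate=.12); st(); robot.gripper_open(); robot.move_l([gx,gy,.12],rate=.2); st()
# look at the long roll
go(.47,-.04,.2,np.radians(90)); m=camera_model('wrist'); im=camera('wrist'); print(m['xyz'],proj(m,[[.605,-.04,.036]])); save('w4',im); st()
E
```

```text
sq ((587.5321044921875, 370.00970458984375), (59.96397399902344, 59.33646774291992), 32.76259994506836)
gr ((546.4013671875, 252.58444213867188), (88.23091125488281, 87.84931945800781), 74.57521057128906)
0.5877660522460937 0.37050485229492186 0.5462006835937501 0.2532922210693359
t 14.88 pos [0.5878 0.3705 0.0051] gap 0.633 gf 30.0 F [ 0.5 -0.2  1.2]
t 15.6 pos [0.5872 0.3702 0.1185] gap 0.63 gf 30.0 F [-0.4 -0.4 -1. ]
t 17.22 pos [0.5464 0.2535 0.0165] gap 0.637 gf 30.0 F [ 0.4  0.3 -0.3]
t 18.52 pos [0.5456 0.2531 0.1189] gap 0.997 gf 0.0 F [-0.7  0.2  0.1]
[ 0.55518537 -0.0396174   0.3451587 ] [[280.02499635  43.60927801]]
t 19.76 pos [ 0.4702 -0.0393  0.1995] gap 1.002 gf 0.0 F [ 0.3  0.4 -0.5]
```

View pics/w4.png

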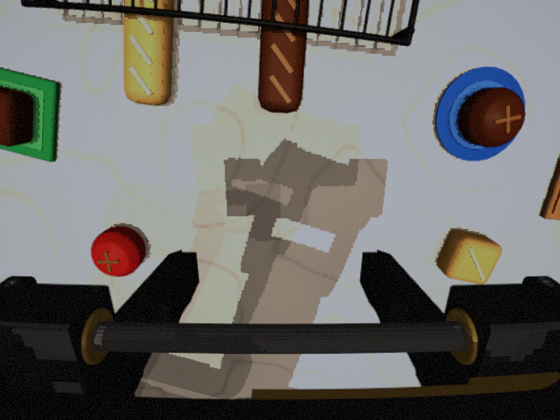

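The long dark roll's free end is at (281,111), with sides at columns 260 to 303. The rack's front bar crosses it at about row 27. I'll fit the roll's axis from row midpoints.

```bash
python3 - <<'E'
from m import *
m=camera_model('wrist'); im=camera('wrist')
g=cv2.cvtColor(im,cv2.COLOR_RGB2HSV); k=((g[...,2]<150)&(g[...,1]>60)); w=np.zeros_like(k); w[42:125,240:325]=1
c=biggest(k&w); mask=cv2.drawContours(np.zeros(k.shape,np.uint8),[c],-1,1,-1)
L=[];Rr=[]
for v in range(46,100):
    u=np.flatnonzero(mask[v]); L.append((u[0],v)); Rr.append((u[-1]+1,v))
for z in(.018,):
    l=toplane(m,L,z); r=toplane(m,Rr,z); mid=(l+r)/2; s=np.polyfit(mid[:,0],mid[:,1],1)
    print(z,'slope',s,np.polyfit(l[:,0],l[:,1],1),np.polyfit(r[:,0],r[:,1],1),'width',abs(l-r)[:,1].mean())
vmax=c[:,0,1].max(); print('front',vmax,toplane(m,[281,vmax+1],.012),'rack',toplane(m,[[281,27],[60,5],[400,38]],.05))
E
```

```text
0.018 slope [-0.06204154 -0.00559695] [-0.06370007  0.01713742] [-0.06038789 -0.02832864] width 0.043545514551206956
front 112 [[ 0.54263448 -0.04103007]] rack [[ 0.61603142 -0.04060071]
 [ 0.63863803  0.15242592]
 [ 0.60881009 -0.14457637]]
```

```bash
python3 - <<'E'
from m import *
th=np.arctan(-.062); ax=np.array([np.cos(th),np.sin(th)]); C=np.array([.604,-.0056-.062*.604])
g=C-.032*ax; b=go(g[0],g[1],.10,th+np.pi/2)
robot.move_l([*g,.005],rate=.12); robot.close_gripper(); st()
p=g-.09*ax; robot.move_l([*p,.005],rate=.1); st()
robot.gripper_open(); q=C-.09*ax; robot.move_l([*q,.005],rate=.1)
im=camera('top'); save('t2',im[130:300,130:460]); 
m=camera_model('top'); print(q,measure(im,m,(285,160,325,235),'dark',.02)[:2])
robot.close_gripper(); st()
E
```

```text
t 22.11 pos [ 0.5721 -0.0411  0.005 ] gap 0.496 gf 30.0 F [-0.5 -0.2  0.8]
t 23.16 pos [ 0.4825 -0.0356  0.005 ] gap 0.499 gf 30.0 F [-2.1  0.7  1. ]
[ 0.51417248 -0.03747869] (array([ 0.47319114, -0.02751761]), ((477.8582763671875, -33.1536750793457), (82.30091857910156, 65.5067367553711), 89.54374694824219))
t 25.19 pos [ 0.5142 -0.0375  0.005 ] gap 0.494 gf 30.0 F [ 0.1 -0.2 -0. ]
```

View pics/t2.png

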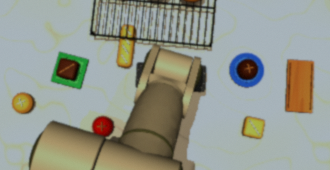

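The arm hides the long roll here, but the gap reading (43.5 mm) shows it is held, and the pale roll is undisturbed at (126,50). I'll lift it and place it on the board.

```bash
python3 - <<'E'
from m import *
o=robot.observe(); x,y,_=o['position']
robot.move_l([x,y,.13],rate=.15); st()
B=np.array([.4955,-.404]); b=go(*B,.13,np.radians(-4.45+90)); robot.move_l([*B,.0185],rate=.12); st()
robot.gripper_open(); robot.move_l([*B,.13],rate=.2); go(.42,-.33,.26,np.radians(90)); st()
m=camera_model('wrist'); im=camera('wrist'); save('w5',im)
go(.3,.15,.35,np.radians(90)); st(); im=camera('top'); save('t3',cv2.resize(im[130:290,130:460],None,fx=2.4,fy=2.4,interpolation=cv2.INTER_CUBIC)); m2=camera_model('top')
for n,bx,k,z in [('round',(363,185,392,213),'dark',.032),('square',(185,185,215,215),'dark',.029),('long',(415,192,445,240),'dark',.03),('blue',(350,175,402,226),'blue',.01),('green',(175,175,226,226),'green',.01),('board',(405,180,455,250),'board',.012)]:
    r=measure(im,m2,bx,k,z)[1]; print(n,np.round(r[0],1),np.round(r[1],1),round(r[2],1))
E
```

```text
t 26.18 pos [ 0.5137 -0.0373  0.1291] gap 0.497 gf 30.0 F [-0.8  0.  -1.4]
t 28.63 pos [ 0.4959 -0.4043  0.0193] gap 0.497 gf 30.0 F [ 0.  -0.3 -1.1]
t 30.83 pos [ 0.42   -0.3302  0.2583] gap 1.001 gf 0.0 F [-0.5  0.4 -1.2]
t 32.71 pos [0.3004 0.1497 0.3498] gap 1.002 gf 0.0 F [ 0.5  0.1 -0.5]
round [ 543.  -252.5] [62.3 59.9] 89.5
square [547.5 253.6] [70.7 63.1] 76.9
long [ 493.2 -395.3] [ 72. 137.] 84.9
blue [ 543.2 -254.6] [94.4 95.7] 88.6
green [546.1 253.8] [88.4 87.9] 74.6
board [ 494.9 -403. ] [ 74.4 147. ] 85.6
```

View pics/w5.png

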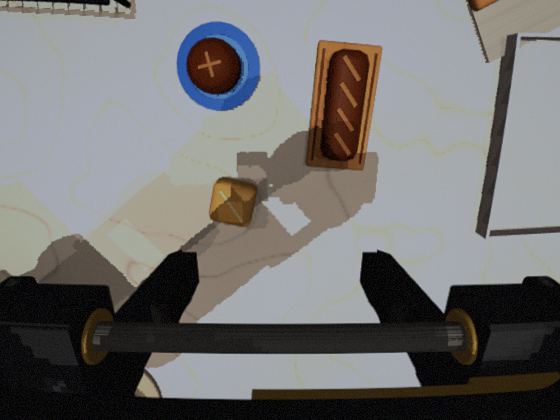

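View pics/t3.png

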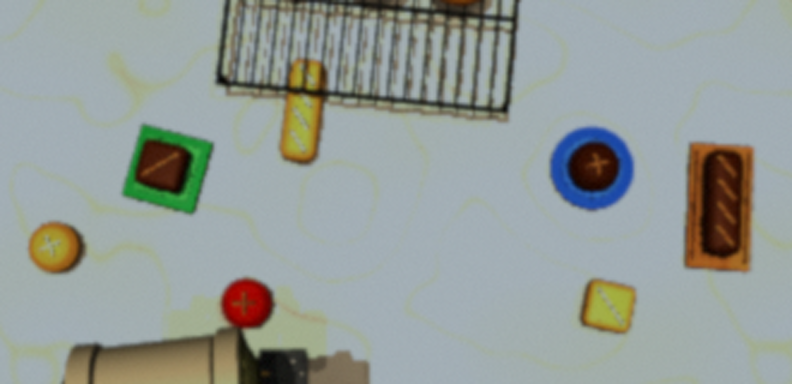

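All three rolls sit upright and centred: round at (592,167) on blue, square at (163,166) on green, long at (722,204) lengthwise on the board. The top-view offsets match the height parallax. The pale rolls haven't moved, so I'm handing the job in.

```bash
python3 -c "
from h import *
print(robot.finish_job())"
```

```text
the job is handed in; nothing more can be done
None
```

The job is handed in at about 33 s: the round, square and long dark rolls sit upright in the middle of the blue plate, green plate and board, the long one was drawn clear of the rack before lifting, and the pale rolls were not moved.

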